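# Balance a printed gear on the painting handle and hold it up for spraying

### The arm

A 6-joint arm with a two-finger parallel gripper is mounted at the origin on a cart in front of the work surface, level with it; the furniture and walls round the work are solid. World frame = base frame: x ahead of the robot, y to its left, z up, the work surface at z = 0. Lengths are in m, angles in rad, forces in N, time in s.
With the tool pointing down it reaches from about 0.325 to 0.85 m from the base axis. Payload 15.5 kg.
Tool frame: the origin (TCP) lies at the very end of the fingers, on their centre line; the grasp point (between the pads) lies 19 mm behind it; z points along the fingers, y is the line along which they close (so a half turn about z gives the same grasp; the last joint's range is limited). The gripper opens to 91 mm and grips with 3 to 60 N. Pads are 32 mm wide; open, the fingers measure 118 mm over their backs; the gripper's body (76 mm by 178 mm) begins 60 mm behind the grasp point.
Start: joints at [-1.363, 0.494, 1.345, -0, 1.302, -0.096], TCP at [0.187, -0.596, 0.214] pointing down, gripper open.
Joint ranges: [-2.91, 2.91], [-0.82, 2.16], [0.22, 2.67], [-1.22, 4.37], [0.12, 2.79], [-3.08, 3.08]. Speed limits (rad/s): [1.89, 1.89, 2.57, 3.01, 3.01, 3.01].

### API

Orientations are given as a unit quaternion [w, x, y, z].
In Python, from rig import robot gives the robot as it stands. The module is installed in compiled form; this text tells all that it offers.
- The arm moves only by the shell command python3 -m creep 'ROWS' [FORCE]. ROWS is JSON, a list that holds one entry, the list of rows, each a list of 7 numbers: the shift along the tool's x, y, z in m, then the turn, a rotation vector about the tool's x, y, z in degrees, then the finger opening in m, from 0 to 0.0912. A call has 1 to 20 rows; each row shifts and turns the commanded pose from where the row before left it, along the tool's axes as they then stand; what a row does not reach is not made up. A row lasts 1/10 s, in which the tool goes at most 50 mm and 8.59 degrees, less where a joint would pass 70% of its speed; a pose out of reach is approached as far as the arm can. A call is refused whole if a number of a shift passes 0.05 or a number of a turn 8.59, either way. A call with a gripper value outside its range is refused whole. The fingers move at their own pace and stop on an object; FORCE is the grip in N (left out, the last holds). Time passes only in rows, so rows that do not move let the fingers close. It gives the time, the measured TCP pose, the force, the opening and the grip force at its end, in the units of the state.
- robot.get_obs(): the state, without advancing time (a new reading comes with each control period).
- robot.capture(name): name is "scene" or "side" or "wrist"; returns a dict with "img" (384x512x3 uint8, red, green, blue), "range_z" (384x512 float32, m along the optical axis (not along the pixel's ray), 0 where there is no reading), "fx", "fy", "cx", "cy" (pixels), "dist" ([k1, k2, p1, p2, k3] as OpenCV has them; the pictures are not rectified), "R" (3x3) and "t" (3): a world point X has camera coordinates R X + t; the wrist camera has in their place "tool_from_camera" (4x4, takes a point from camera to tool coordinates, whose origin is the TCP and whose axes are the flange's). Camera axes: x right, y down, z forward; pixel columns grow to the right and rows downward; lengths in m; the calibration is good to about 2 mm. A picture is of the moment at which its call begins: read the wrist's pose just before it.
- robot.close_job(): hands the job in; it is judged then, once.
The state is a dict: "clock": time; "q": joint angles; "joint_velocities": joint speeds; "tau": joint torques, N m; "ee_pos": TCP position; "tool_rot": TCP orientation; "force": force on the tool from outside, world axes, zero at the start; "wrist_torque": the same for the moment, N m; "opening": opening from 0.0 (shut) to 1.0 (fully open); "grip_force": force on a finger pad.
Only numpy, scipy, OpenCV 4.12 (cv2) and the standard library are available. Lean on these libraries where they do the work, as an engineer would, in place of code of your own. Each camera call takes 0.05 s, during which the arm holds its last target. There are 200 camera calls.

### The job

Get the orange printed gear ready for spraying: set it flat, hub upward, on the middle of the domed black cap of the standing painting handle, and let go so that it balances there by itself. Then take the handle by the side of its black cap, lift it upright off the desk with the gear still balanced on top, and finish holding it up like that, level and still, with its foot at least 10 cm above the desk. Keep the handle from tipping over and leave the other things on the desk where they are.

Things in the scene. Friction and masses are not known exactly. Their poses are not given: they have to be found in the camera images.
- gear: orange 3D-printed spur gear lying flat on the desk, 30 g: toothed disc 46 mm across and 8 mm thick, with a plain round hub 18 mm across that rises 6 mm more on top (14 mm in all; hub and disc can both be gripped). Origin at the centre of the underside, z axis up through the hub
- handle: painting handle standing loose on the desk, 112 mm tall, 0.22 kg: steel foot 66 mm across, 10 mm high; waisted wooden stem, 33 mm at the narrowest; round black rubber cap 52 mm across, its straight side 76 to 106 mm above the foot's underside. Origin: centre of the foot's underside; z up the stem; yaw does not matter. Handle and gear may change places (either can be at the left)
- crown (a point): highest point of the cap's domed top, 112 mm above the handle's origin. The dome is a sphere of 60 mm radius, falling 6 mm to the cap's edge: a gear set down 1 mm off the middle settles about 1 degree out of level
- cap_side (a point): point on the handle's axis 91 mm above its origin, at mid height of the cap's straight side: where fingers from above can pinch the cap, 52 mm across, passing either side of the 46 mm gear
- usb_hub: bystander: black USB hub, 29x90x13 mm, behind the work; origin at the centre of its underside
- cutter: bystander: blue flush cutter, 52x152x11 mm, behind the work; origin at the centre of its underside
- red_screwdriver: bystander: red screwdriver, 165 mm long, 22 mm high, behind the work on the left; origin at the centre of its underside
- battery: bystander: battery, 15x50x15 mm, front left; origin at the centre of its underside
- green_cube: bystander: green printed cube, 20 mm, behind the work; origin at the centre of its underside
Things that resemble listed ones, but are neither listed nor needed, are in the scene too. What is shaped like the handle but turquoise or yellow is not meant.

How it is judged:
On the way, in this order (a step that is already met when the one before it is completed fails the run):
1. the gear balances by itself on the dome of the standing handle, let go (horizontal distance between gear and crown below 0.01 m and z of gear in the frame of crown between -0.003 and 0.004 m and angle between gear's own z axis and vertical below 0.21 rad and contact force between gear and handle above 0.05 N and contact force between gear and the fingers below 0.02 N and height (world z) of handle below 0.005 m and angle between handle's own z axis and vertical below 0.05 rad), for 0.3 s.
2. the handle is lifted off the desk with the gear on it (height (world z) of handle above 0.04 m and horizontal distance between gear and crown below 0.012 m and z of gear in the frame of crown above -0.005 m), for 0.1 s.
At the end, for the whole second after the job is handed in: The fingers hold the handle with its foot more than 90 mm above the desk, within 7 degrees of upright and still (20 mm/s). The gear rests on the dome alone, untouched by the robot, hub up, its centre within 12 mm of the crown, within 12 degrees of level and at rest (30 mm/s) (height (world z) of handle above 0.09 m and angle between handle's own z axis and vertical below 0.12 rad and contact force between handle and the fingers above 1 N and horizontal distance between gear and crown below 0.012 m and z of gear in the frame of crown between -0.004 and 0.005 m and angle between gear's own z axis and vertical below 0.21 rad and contact force between gear and handle above 0.05 N and contact force between gear and the fingers below 0.02 N and contact force between gear and the arm below 0.02 N and linear speed of handle below 0.02 m/s and linear speed of gear below 0.03 m/s and angular speed of handle below 0.2 rad/s); the arm keeps its last pose, push and grip.
It fails at once if the handle tips over (angle between handle's own z axis and vertical above 0.5 rad).
It fails at once if a bystander is moved by more than 25 mm (distance of any of usb_hub, cutter, red_screwdriver, battery, green_cube from where it was at the start of the episode above 0.025 m).
It also fails if it takes over 64 s, if anything falls off the work surface, if the arm or the gripper's body presses on something with over 40 N, if the wrist force passes 120 N, or if a joint passes its speed limit or range.

## Working session

There is one attempt and no reset: what is moved stays moved. The work goes in short steps, Python scripts to look and compute and a shell command to move; the robot and the scene stay as the last step left them, time stands still between calls to the robot, and variables do not carry over. Pictures are saved under pics/ and viewed, at most 10 in all, crops included, and the job is handed in when it is done.

```bash
mkdir -p pics; cat > h.py <<'E'
import numpy as np, cv2
from rig import robot
def cap(name, fn=None):
    o=robot.get_obs(); c=robot.capture(name)
    if fn: cv2.imwrite('pics/'+fn, c['img'][:,:,::-1])
    return o,c
from scipy.spatial.transform import Rotation as Ro
def cloud(o,c):
    h,w=c['range_z'].shape
    uv=np.stack(np.meshgrid(np.arange(w),np.arange(h)),-1).reshape(-1,1,2).astype(float)
    K=np.array([[c['fx'],0,c['cx']],[0,c['fy'],c['cy']],[0,0,1]])
    n=cv2.undistortPoints(uv,K,np.array(c['dist'])).reshape(h,w,2)
    z=c['range_z'][...,None]; P=np.concatenate([n*z,z],-1)
    if 'R' in c: W=(P-np.array(c['t']))@np.array(c['R'])
    else:
        T=np.array(c['tool_from_camera']); q=o['tool_rot']
        W=(P@T[:3,:3].T+T[:3,3])@Ro.from_quat([*q[1:],q[0]]).as_matrix().T+o['ee_pos']
    W[c['range_z']==0]=np.nan
    return W
E
python3 - <<'E'
from h import *
o,c=cap('scene','s.png'); np.savez('s.npz',img=c['img'],W=cloud(o,c))
o,c2=cap('side','d.png'); np.savez('d.npz',img=c2['img'],W=cloud(o,c2))
print(o['ee_pos'],o['tool_rot'],o['q'],o['clock'])
E
```

```text
[ 0.1869049  -0.59600352  0.213348  ] [-6.02054994e-04  9.88483455e-01  1.51327776e-01 -1.81168915e-05] [-1.36249334e+00  4.94169559e-01  1.34612740e+00  3.28652768e-05
  1.30249993e+00 -9.55285635e-02] 0.05
```

View pics/s.png

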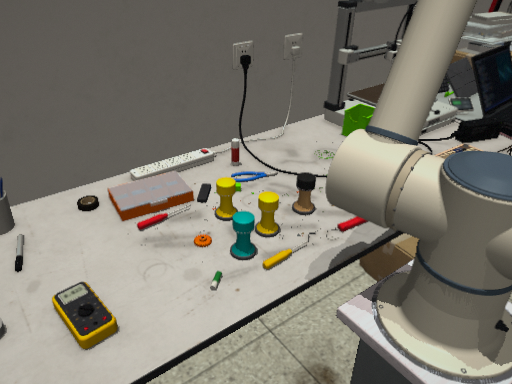

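View pics/d.png

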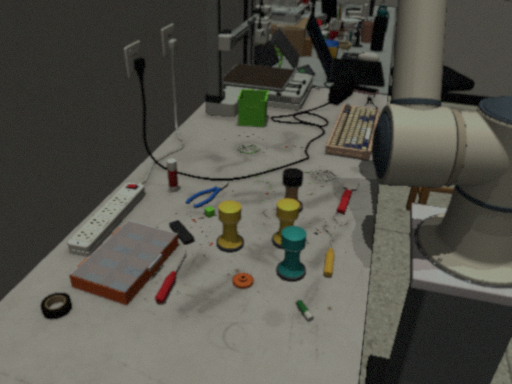

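The scene picture shows these candidates:
- **Handle:** black cap with wooden stem at (304,193) in scene and (292,185) in side. The decoys are yellow at (227,198) and (268,213), and turquoise at (243,235).
- **Gear:** orange disc at (203,240) in scene and (243,280) in side. The only other orange thing is the box at (150,195).

I choose the black-capped handle and the orange disc, and will check both in a close crop.

```bash
python3 - <<'E'
from h import *
for f,g,hd,oth in (('s.npz',(203,240),(305,181),dict(y1=(227,183),y2=(268,198),t=(243,219),drv=(290,250),bat=(216,280),red=(352,222))),('d.npz',(243,280),(292,175),dict(y1=(230,208),y2=(288,206),t=(293,235),drv=(329,262),bat=(304,309),red=(345,200)))):
    d=np.load(f); W=d['W']; im=d['img'].astype(int)
    for n,p in oth.items(): print(n,W[p[1],p[0]].round(3))
    # gear by colour near
    r,gg,b=im[...,0],im[...,1],im[...,2]
    m=np.zeros(r.shape,bool); m[g[1]-14:g[1]+14,g[0]-16:g[0]+16]=1
    m&=(r>120)&(r-b>80); P=W[m]; P=P[P[:,2]>0.004]
    top=P[np.abs(P[:,2]-.008)<.004]
    print('gear',len(P),np.nanmedian(P,0).round(4),'mid',((np.nanmin(P,0)+np.nanmax(P,0))/2).round(4),np.ptp(P,axis=0).round(3))
    c0=W[hd[1],hd[0]]; print('cap pix',c0)
    m=(np.linalg.norm(W[...,:2]-c0[:2],axis=-1)<.06)&(W[...,2]>.1)&(W[...,2]<.13); P=W[m]
    print('cap',len(P),P.mean(0).round(4),((P.min(0)+P.max(0))/2).round(4),np.ptp(P,axis=0).round(3),P[:,2].max())
    m2=(np.linalg.norm(W[...,:2]-c0[:2],axis=-1)<.1)&(W[...,2]>.078)&(W[...,2]<.104); P=W[m2]
    from scipy.optimize import least_squares
    s=least_squares(lambda x:np.hypot(P[:,0]-x[0],P[:,1]-x[1])-.026,c0[:2],loss='soft_l1',f_scale=.001); print('axis',s.x.round(4),np.abs(s.fun).mean())
a=np.load('s.npz')['img'][:,:,::-1]
cv2.imwrite('pics/crop.png',cv2.resize(a[160:300,180:380],None,fx=4,fy=4,interpolation=cv2.INTER_CUBIC))
E
```

```text
y1 [0.554 0.166 0.109]
y2 [0.434 0.122 0.109]
t [0.399 0.225 0.108]
drv [0.328 0.134 0.019]
bat [0.353 0.331 0.011]
red [ 0.322 -0.082  0.016]
gear 154 [0.496  0.2818 0.008 ] mid [0.4998 0.279  0.0106] [0.045 0.045 0.012]
cap pix [ 0.44652513 -0.0160556   0.1053046 ]
cap 176 [ 0.4563 -0.0284  0.108 ] [ 0.4613 -0.0324  0.1065] [0.052 0.052 0.013] 0.11295362737154498
axis [ 0.4626 -0.0344] 0.0011284831554827606
y1 [0.563 0.177 0.111]
y2 [0.442 0.128 0.109]
t [0.41  0.232 0.11 ]
drv [0.332 0.187 0.02 ]
bat [0.36  0.333 0.012]
red [ 0.326 -0.089  0.014]
gear 162 [0.5009 0.2838 0.0083] mid [0.5017 0.2811 0.011 ] [0.04  0.041 0.012]
cap pix [ 0.46279781 -0.01713462  0.10682104]
cap 198 [ 0.4636 -0.0245  0.1075] [ 0.4648 -0.0309  0.1066] [0.05  0.058 0.013] 0.11312375371056455
axis [ 0.4653 -0.0334] 0.0013253736342816954
```

View pics/crop.png

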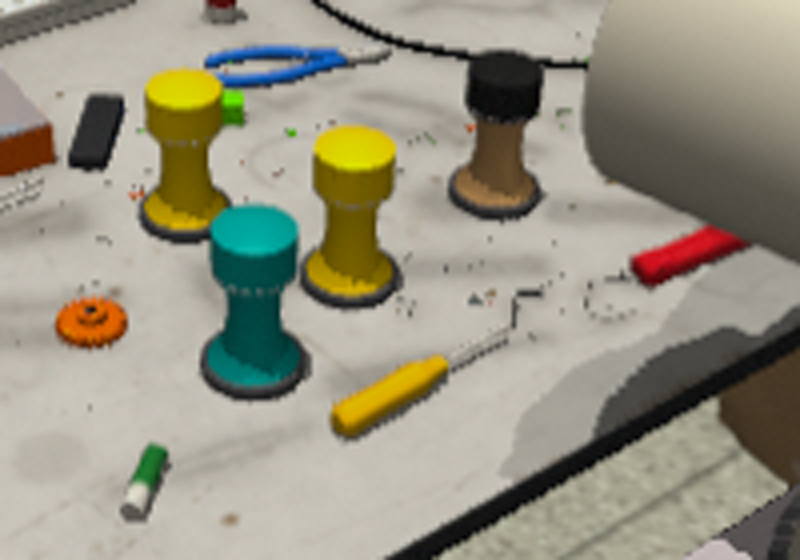

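The crop confirms both choices. The black cap on a wooden stem is at crop (505,130), and the orange hubbed gear is at (92,320). I'll turn the tool first, then travel with the fingers clear of the decoys.

```bash
python3 -m creep '[[[0,0,-0.01,0,0,-7.5,0.0912],[0,0,-0.01,0,0,-7.5,0.0912],[0,0,-0.01,0,0,-7.5,0.0912],[0,0,-0.01,0,0,-7.5,0.0912],[0,0,-0.01,0,0,-7.5,0.0912],[0.0453,-0.001,0,0,0,0,0.0912],[0.0453,-0.001,0,0,0,0,0.0912],[0.0453,-0.001,0,0,0,0,0.0912],[0.0453,-0.001,0,0,0,0,0.0912],[0.0453,-0.001,0,0,0,0,0.0912],[0.0453,-0.001,0,0,0,0,0.0912],[0.0453,-0.001,0,0,0,0,0.0912],[0.0453,-0.001,0,0,0,0,0.0912],[0.0453,-0.001,0,0,0,0,0.0912],[0.0453,-0.001,0,0,0,0,0.0912],[0,0,0,0,0,0,0.0912]]]'
python3 - <<'E'
from h import *
o,c=cap('wrist'); print(np.array(c['tool_from_camera']).round(3),c['fx'],o['ee_pos'],o['tool_rot'])
E
```

```text
clock: 1.7
ee_pos: [0.4412, -0.2159, 0.2638]
tool_rot: [-0.0, 0.886, 0.463, 0.0]
force: [0.9, -1.2, 0.1]
opening: 1.002
grip_force: 0.0
[[-0.    -0.968 -0.25   0.069]
 [ 1.    -0.    -0.001  0.   ]
 [ 0.001 -0.25   0.968 -0.17 ]
 [ 0.     0.     0.     1.   ]] 346.00984379866645 [ 0.4411893  -0.21589452  0.26379123] [-4.74759330e-04  8.86361727e-01  4.62992954e-01  4.32625016e-04]
```

```bash
python3 -m creep '[[[0.0406,-0.0213,0,0,0,0,0.0912],[0.0406,-0.0213,0,0,0,0,0.0912],[0.0406,-0.0213,0,0,0,0,0.0912],[0.0406,-0.0213,0,0,0,0,0.0912],[0,0,0,0,0,0,0.0912],[0,0,0,0,0,0,0.0912]]]'
cat >> h.py <<'E'
def crown(o,c,guess=(.464,-.034),zlo=.1,zhi=.116,R=.03):
    W=cloud(o,c); m=(np.linalg.norm(W[...,:2]-np.array(guess),axis=-1)<R)&(W[...,2]>zlo)&(W[...,2]<zhi)
    P=W[m]; cc,r=cv2.minEnclosingCircle(P[:,:2].astype(np.float32))
    return len(P),np.round(cc,4),round(r,4),P.mean(0).round(4),((P.min(0)+P.max(0))/2).round(4),P[:,2].max().round(4)
E
python3 - <<'E'
from h import *
o,c=cap('wrist','w1.png'); print(o['ee_pos'],crown(o,c)); np.savez('w1.npz',W=cloud(o,c),img=c['img'])
E
```

```text
clock: 2.35
ee_pos: [0.4628, -0.0381, 0.2638]
tool_rot: [0.0, 0.887, 0.462, -0.0]
force: [-0.2, -0.6, -0.5]
opening: 1.005
grip_force: 0.0
[ 0.46277595 -0.03810599  0.26384692] (2238, array([ 0.4627, -0.0343]), 0.0261, array([ 0.4633, -0.0334,  0.1079]), array([ 0.4627, -0.0343,  0.1066]), np.float64(0.1129))
```

View pics/w1.png

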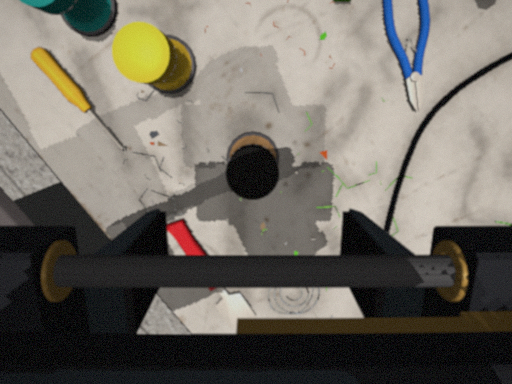

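The black cap is at (252,172), and its circle fit gives radius 26.1 mm, which matches the description. On to the gear.

```bash
python3 -m creep '[[[0.0404,-0.0217,0,0,0,0,0.0912],[0.0404,-0.0217,0,0,0,0,0.0912],[0.0404,-0.0217,0,0,0,0,0.0912],[0.0404,-0.0217,0,0,0,0,0.0912],[0.0404,-0.0217,0,0,0,0,0.0912],[0.0404,-0.0217,0,0,0,0,0.0912],[0.0404,-0.0217,0,0,0,0,0.0912],[0,0,0.04,0,0,0,0.0912],[0,0,0.04,0,0,0,0.0912],[0,0,0,0,0,0,0.0912],[0,0,0,0,0,0,0.0912]]]'
python3 - <<'E'
from h import *
o,c=cap('wrist','w2.png'); W=cloud(o,c); np.savez('w2.npz',W=W,img=c['img'])
im=c['img'].astype(int); m=(np.linalg.norm(W[...,:2]-np.array([.5005,.2805]),axis=-1)<.04)
m1=m&(W[...,2]>.004)&(W[...,2]<.02); P=W[m1]; print('disc',len(P),cv2.minEnclosingCircle(P[:,:2].astype(np.float32)),np.median(P,0))
m2=m&(W[...,2]>.0115)&(W[...,2]<.02); P2=W[m2]; print('hub',len(P2),cv2.minEnclosingCircle(P2[:,:2].astype(np.float32)),P2.mean(0))
for n,g in (('t',(.415,.217)),('y1',(.57,.155)),('y2',(.45,.11))): print(n,crown(o,c,g,R=.04))
print(o['ee_pos'])
E
```

```text
clock: 3.5
ee_pos: [0.5019, 0.2793, 0.1844]
tool_rot: [0.0, 0.888, 0.46, -0.001]
force: [0.1, 1.0, 0.1]
opening: 0.999
grip_force: 0.0
disc 1336 ((0.5010464191436768, 0.2791692912578583), 0.023149529471993446) [0.50162713 0.27999848 0.00709961]
hub 243 ((0.5011284351348877, 0.27906399965286255), 0.009019342251121998) [0.50122318 0.27910916 0.01293664]
t (2342, array([0.41  , 0.2178]), 0.026, array([0.4148, 0.2233, 0.1078]), array([0.41  , 0.2188, 0.1064]), np.float64(0.1128))
y1 (392, array([0.5826, 0.1771]), 0.0133, array([0.5828, 0.1771, 0.1061]), array([0.5834, 0.1763, 0.1052]), np.float64(0.1103))h.py:23: RuntimeWarning: Mean of empty slice.
  return len(P),np.round(cc,4),round(r,4),P.mean(0).round(4),((P.min(0)+P.max(0))/2).round(4),P[:,2].max().round(4)
  ret = um.true_divide(
Traceback (most recent call last):
  File "h.py", line 23, in crown
    return len(P),np.round(cc,4),round(r,4),P.mean(0).round(4),((P.min(0)+P.max(0))/2).round(4),P[:,2].max().round(4)
                                                                 ~~~~~^^^
ValueError: zero-size array to reduction operation minimum which has no identity
```

View pics/w2.png

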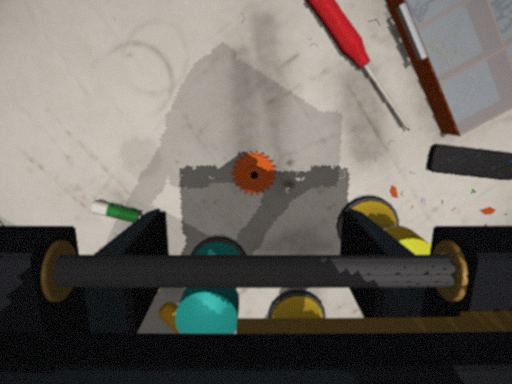

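The gear is at (255,172), hub up, with a hub fit radius of 9.0 mm. Descending onto the hub.

```bash
python3 -m creep '[[[-0.0006,-0.0005,0.03,0,0,0,0.08],[0,0,0.03,0,0,0,0.07],[0,0,0.03,0,0,0,0.06],[0,0,0.03,0,0,0,0.05],[0,0,0.03,0,0,0,0.04],[0,0,0.014,0,0,0,0.04],[0,0,0,0,0,0,0.04],[0,0,0,0,0,0,0.04],[0,0,0,0,0,0,0.04]]]' 10
```

```text
clock: 4.45
ee_pos: [0.5016, 0.2808, 0.0217]
tool_rot: [0.0, 0.887, 0.461, 0.001]
force: [0.3, -0.2, 0.0]
opening: 0.435
grip_force: 0.0
```

```bash
python3 -m creep '[[[0,0,0,0,0,0,0.04],[0,0,0,0,0,0,0.04]]]'; python3 - <<'E'
from h import *
for i in range(3):
    o,c=cap('wrist'); W=cloud(o,c); print(o['ee_pos'])
    m=(np.linalg.norm(W[...,:2]-np.array([.5005,.2805]),axis=-1)<.04)&(W[...,2]>.0115)&(W[...,2]<.016); P2=W[m]
    print(len(P2), P2.mean(0) if len(P2) else '')
E
```

```text
clock: 4.65
ee_pos: [0.5008, 0.2806, 0.0207]
tool_rot: [0.0, 0.887, 0.461, 0.001]
force: [-0.0, 0.7, 1.4]
opening: 0.44
grip_force: 0.0
[0.50083185 0.28059842 0.02074882]
798 [0.50157659 0.27926876 0.01294155]
[0.50072639 0.28053556 0.02052524]
789 [0.50157617 0.27923476 0.01291363]
[0.50056297 0.28051115 0.02034086]
790 [0.501576   0.27927808 0.0129041 ]
```

```bash
python3 -m creep '[[[-0.0006,0.0015,0.005,0,0,0,0.04],[0,0,0.0055,0,0,0,0.04],[0,0,0,0,0,0,0.04],[0,0,0,0,0,0,0.04],[0,0,0,0,0,0,0.04],[0,0,0,0,0,0,0.04]]]'; python3 - <<'E'
from h import *
o,c=cap('wrist'); print(o['ee_pos'],o['force'])
E
```

```text
clock: 5.4
ee_pos: [0.5013, 0.2791, 0.0095]
tool_rot: [-0.0, 0.887, 0.461, -0.0]
force: [0.0, 0.2, 0.3]
opening: 0.436
grip_force: 0.0
[0.50126595 0.27907608 0.00945326] [0.0132219  0.23514259 0.30759225]
```

```bash
python3 -m creep '[[[0,0,0,0,0,0,0.03],[0,0,0,0,0,0,0.02],[0,0,0,0,0,0,0.01],[0,0,0,0,0,0,0.01],[0,0,0,0,0,0,0.01],[0,0,0,0,0,0,0.01],[0,0,0,0,0,0,0.01],[0,0,0,0,0,0,0.01]]]' 10
python3 -m creep '[[[0,0,-0.005,0,0,0,0.01],[0,0,-0.02,0,0,0,0.01],[0,0,-0.04,0,0,0,0.01],[0,0,-0.04,0,0,0,0.01],[0,0,-0.04,0,0,0,0.01],[0,0,-0.04,0,0,0,0.01],[0,0,0,0,0,0,0.01],[0,0,0,0,0,0,0.01],[0,0,0,0,0,0,0.01]]]'
python3 - <<'E'
from h import *
o,c=cap('wrist','w3.png')
W=cloud(o,c);q=o['tool_rot'];R=Ro.from_quat([*q[1:],q[0]]).as_matrix()
T=(W-o['ee_pos'])@R; im=c['img'].astype(int); m=(im[...,0]>100)&(im[...,0]-im[...,2]>70)&(np.abs(T).max(-1)<.05)
P=T[m]; print(len(P),np.median(P,0),P.min(0),P.max(0)); 
import numpy as np
f=P[np.abs(P[:,2]-np.median(P[:,2]))<.004]; A=np.c_[f[:,:2],np.ones(len(f))]; print('slopes',np.linalg.lstsq(A,f[:,2],rcond=None)[0])
E
```

```text
clock: 6.25
ee_pos: [0.5013, 0.2791, 0.0095]
tool_rot: [-0.0, 0.887, 0.461, 0.0]
force: [0.4, 0.8, 1.3]
opening: 0.186
grip_force: 10.0
clock: 7.15
ee_pos: [0.5006, 0.2787, 0.1935]
tool_rot: [-0.0, 0.887, 0.461, -0.001]
force: [0.0, -0.4, -0.9]
opening: 0.19
grip_force: 10.0
1457 [0.00963508 0.00021113 0.00194159] [-0.00964169 -0.01497166 -0.00529837] [0.022816   0.01480259 0.00782334]
slopes [ 0.01571578 -0.00040672  0.00228026]
```

View pics/w3.png

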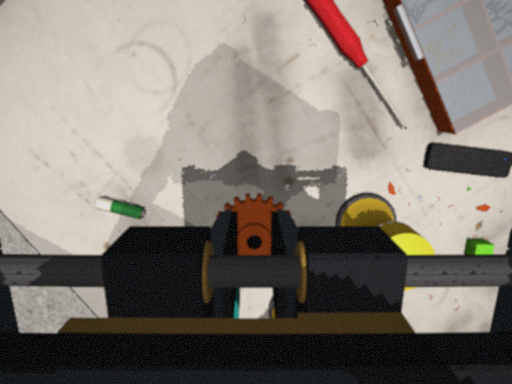

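The gear is held level by its hub at (255,240), centred to within 0.3 mm. Moving it over the cap.

```bash
python3 -m creep '[[[-0.0278,0.01486,0,0,0,0,0.01],[-0.0278,0.01486,0,0,0,0,0.01],[-0.0278,0.01486,0,0,0,0,0.01],[-0.0278,0.01486,0,0,0,0,0.01],[-0.0278,0.01486,0,0,0,0,0.01],[-0.0278,0.01486,0,0,0,0,0.01],[-0.0278,0.01486,0,0,0,0,0.01],[-0.0278,0.01486,0,0,0,0,0.01],[-0.0278,0.01486,0,0,0,0,0.01],[-0.0279,0.01486,0,0,0,0,0.01],[0,0,0.02,0,0,0,0.01],[0,0,0.02,0,0,0,0.01],[0,0,0.015,0,0,0,0.01],[0,0,0,0,0,0,0.01],[0,0,0,0,0,0,0.01],[0,0,0,0,0,0,0.01],[0,0,0,0,0,0,0.01],[0,0,0,0,0,0,0.01]]]'
python3 - <<'E'
from h import *
o,c=cap('wrist');p=o['ee_pos'];q=o['tool_rot'];R=Ro.from_quat([*q[1:],q[0]]).as_matrix()
print(p,q,'to go',(R.T@(np.array([.4627,-.0343,.1217])-p)).round(4))
E
```

```text
clock: 9.0
ee_pos: [0.4633, -0.0339, 0.1399]
tool_rot: [0.0, 0.887, 0.461, 0.0]
force: [0.3, 0.0, -0.5]
opening: 0.183
grip_force: 10.0
[ 0.46327142 -0.03392726  0.13989661] [2.79773540e-04 8.87357409e-01 4.61082028e-01 3.37448313e-04] to go [-0.0006 -0.0003  0.0182]
```

```bash
python3 -m creep '[[[-0.0006,-0.0003,0.006,0,0,0,0.01],[0,0,0.006,0,0,0,0.01],[0,0,0.004,0,0,0,0.01],[0,0,0,0,0,0,0.01],[0,0,0,0,0,0,0.01],[0,0,0,0,0,0,0.01],[0,0,0,0,0,0,0.01],[0,0,0,0,0,0,0.01]]]'
python3 - <<'E'
from h import *
o,c=cap('wrist');p=o['ee_pos'];q=o['tool_rot'];R=Ro.from_quat([*q[1:],q[0]]).as_matrix()
print(p,o['force'],'to go',(R.T@(np.array([.4627,-.0343,.1217])-p)).round(4))
W=cloud(o,c);T=(W-p)@R; m=(np.abs(T[...,:2]-[.01,0]).max(-1)<.05)&(T[...,2]>-.005)&(T[...,2]<.05)
cv2.imwrite('pics/w4.png',cv2.resize(c['img'][150:300,180:330,::-1],None,fx=4,fy=4))
o,c=cap('side'); cv2.imwrite('pics/d4.png',cv2.resize(c['img'][130:230,240:340,::-1],None,fx=6,fy=6,interpolation=cv2.INTER_CUBIC))
E
```

```text
clock: 9.85
ee_pos: [0.4625, -0.0343, 0.1236]
tool_rot: [0.0, 0.887, 0.461, 0.0]
force: [-0.4, -0.0, -0.9]
opening: 0.191
grip_force: 10.0
[ 0.46251329 -0.03425716  0.12355521] [-0.39327754 -0.01878225 -0.90115823] to go [0.0001 0.0002 0.0019]
```

View pics/d4.png

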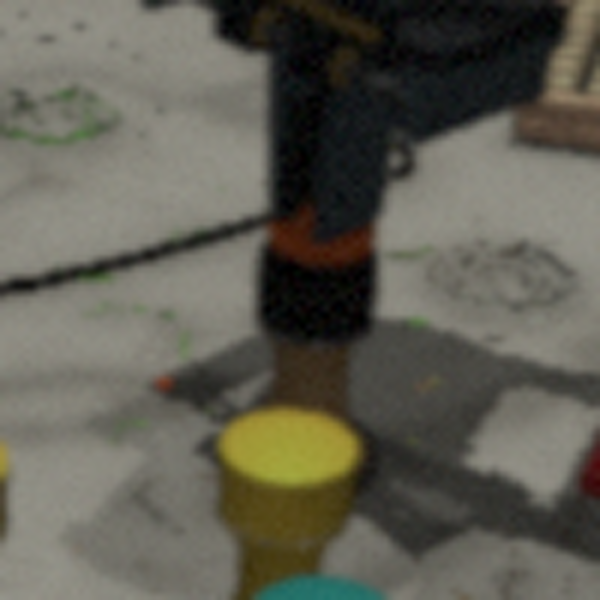

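The gear sits centred just above the cap, with the disc at crop (322,240) and the cap at (318,290). Next come the last 2 mm with force checks.

```bash
python3 -m creep '[[[0,0,0.0008,0,0,0,0.01],[0,0,0,0,0,0,0.01],[0,0,0,0,0,0,0.01],[0,0,0,0,0,0,0.01]]]'
python3 -m creep '[[[0,0,0.0006,0,0,0,0.01],[0,0,0,0,0,0,0.01],[0,0,0,0,0,0,0.01],[0,0,0,0,0,0,0.01]]]'
python3 -m creep '[[[0,0,0.0005,0,0,0,0.01],[0,0,0,0,0,0,0.01],[0,0,0,0,0,0,0.01],[0,0,0,0,0,0,0.01]]]'
```

```text
clock: 10.35
ee_pos: [0.4624, -0.0343, 0.1226]
tool_rot: [-0.0, 0.887, 0.461, -0.0]
force: [-0.4, -0.7, -0.9]
opening: 0.188
grip_force: 10.0
clock: 10.75
ee_pos: [0.4624, -0.0343, 0.122]
tool_rot: [-0.0, 0.887, 0.461, -0.0]
force: [-0.5, 0.8, -0.1]
opening: 0.185
grip_force: 10.0
clock: 11.15
ee_pos: [0.4624, -0.0343, 0.1215]
tool_rot: [0.0, 0.887, 0.461, 0.0]
force: [0.1, 0.0, -0.3]
opening: 0.186
grip_force: 10.0
```

```bash
python3 -m creep '[[[0,0,0.0004,0,0,0,0.01],[0,0,0,0,0,0,0.01],[0,0,0,0,0,0,0.01],[0,0,0,0,0,0,0.01]]]'
python3 -m creep '[[[0,0,0.0003,0,0,0,0.01],[0,0,0,0,0,0,0.01],[0,0,0,0,0,0,0.01],[0,0,0,0,0,0,0.01]]]'
```

```text
clock: 11.55
ee_pos: [0.4625, -0.0342, 0.1212]
tool_rot: [0.0, 0.887, 0.461, 0.0]
force: [0.3, 0.6, 1.6]
opening: 0.182
grip_force: 10.0
clock: 11.95
ee_pos: [0.4625, -0.0343, 0.121]
tool_rot: [0.0, 0.887, 0.461, 0.0]
force: [0.1, 0.7, 5.8]
opening: 0.19
grip_force: 10.0
```

Contact (5.8 N up). I'll back off slightly, then open gently.

```bash
python3 -m creep '[[[0,0,-0.0003,0,0,0,0.01],[0,0,0,0,0,0,0.01],[0,0,0,0,0,0,0.01],[0,0,0,0,0,0,0.019],[0,0,0,0,0,0,0.02],[0,0,0,0,0,0,0.022],[0,0,0,0,0,0,0.024],[0,0,0,0,0,0,0.027],[0,0,0,0,0,0,0.03],[0,0,0,0,0,0,0.034],[0,0,0,0,0,0,0.034],[0,0,0,0,0,0,0.034]]]'
python3 -m creep '[[[0,0,-0.004,0,0,0,0.034],[0,0,-0.01,0,0,0,0.034],[0,0,-0.02,0,0,0,0.034],[0,0,-0.03,0,0,0,0.06],[0,0,-0.03,0,0,0,0.0912],[0,0,-0.03,0,0,0,0.0912],[0,0,0,0,0,0,0.0912],[0,0,0,0,0,0,0.0912],[0,0,0,0,0,0,0.0912],[0,0,0,0,0,0,0.0912]]]'
python3 - <<'E'
from h import *
o,c=cap('wrist','w5.png');p=o['ee_pos'];q=o['tool_rot'];R=Ro.from_quat([*q[1:],q[0]]).as_matrix()
W=cloud(o,c); d=np.linalg.norm(W[...,:2]-np.array([.4627,-.0343]),axis=-1); im=c['img'].astype(int)
org=(im[...,0]>90)&(im[...,0]-im[...,2]>50)
G=W[(d<.04)&(W[...,2]>.114)&(W[...,2]<.135)]; print('gear',len(G),cv2.minEnclosingCircle(G[:,:2].astype(np.float32)))
H=G[G[:,2]>.1235]; print('hub',cv2.minEnclosingCircle(H[:,:2].astype(np.float32)),H[:,2].max())
f=G[(G[:,2]>.116)&(G[:,2]<.1225)]; A=np.c_[f[:,:2]-[.4627,-.0343],np.ones(len(f))]; print('slopes',np.linalg.lstsq(A,f[:,2],rcond=None)[0])
print(p,'tool x',R[:,0],'y',R[:,1])
N=W[(d>.035)&(d<.15)&(W[...,2]>.05)]; print('tall neighbours',len(N))
np.savez('w5.npz',W=W,img=c['img'])
E
```

```text
clock: 13.15
ee_pos: [0.4624, -0.0343, 0.1211]
tool_rot: [-0.0, 0.887, 0.461, 0.0]
force: [0.3, 0.2, -0.3]
opening: 0.369
grip_force: 0.0
clock: 14.15
ee_pos: [0.4619, -0.0342, 0.2444]
tool_rot: [-0.001, 0.887, 0.461, -0.001]
force: [-0.2, -0.6, -1.1]
opening: 0.958
grip_force: 0.0
gear 1839 ((0.46176570653915405, -0.0342431515455246), 0.023192495107650757)
hub ((0.46132969856262207, -0.03401655703783035), 0.009126866236329079) 0.12721339008868165
slopes [ 0.06157509 -0.01755416  0.11876377]
[ 0.46186671 -0.03415599  0.24438123] tool x [ 5.74916617e-01  8.18211721e-01 -6.80732976e-04] y [ 0.81821033 -0.57491693 -0.00154184]
tall neighbours 48490
```

View pics/w5.png

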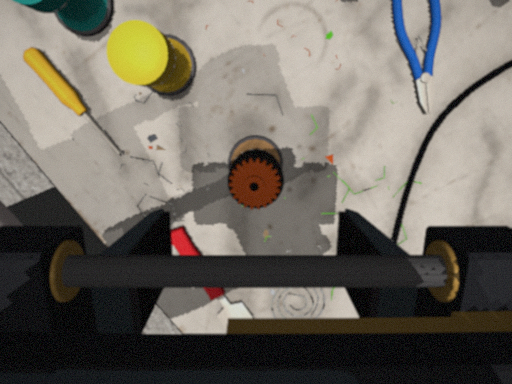

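The gear balances on the cap at (255,180), about 1 mm off centre and tilted about 3.5° toward −x. I'll turn so the fingers close along y, across that offset, and re-measure the cap.

```bash
python3 -m creep '[[[0,0,0,0,0,7.9,0.0912],[0,0,0,0,0,7.9,0.0912],[0,0,0,0,0,7.9,0.0912],[0,0,0,0,0,7.9,0.0912],[0,0,0,0,0,7.9,0.0912],[0,0,0,0,0,7.9,0.0912],[0,0,0,0,0,7.6,0.0912],[0,0,0,0,0,0,0.0912],[0,0,0,0,0,0,0.0912],[0,0,0,0,0,0,0.0912],[0,0,0,0,0,0,0.0912]]]'
cat > m.py <<'E'
from h import *
from scipy.optimize import least_squares
o,c=cap('wrist');p=o['ee_pos'];q=o['tool_rot'];R=Ro.from_quat([*q[1:],q[0]]).as_matrix()
W=cloud(o,c); d=np.linalg.norm(W[...,:2]-np.array([.4627,-.0343]),axis=-1)
G=W[(d<.032)&(W[...,2]>.115)&(W[...,2]<.135)]; print('gear',len(G),cv2.minEnclosingCircle(G[:,:2].astype(np.float32)))
f=G[(G[:,2]>.114)&(G[:,2]<.1225)]; A=np.c_[f[:,:2]-[.4627,-.0343],np.ones(len(f))]; print('slopes',np.linalg.lstsq(A,f[:,2],rcond=None)[0])
S=W[(d<.032)&(W[...,2]>.08)&(W[...,2]<.104)]; print('side pts',len(S))
if len(S)>10: s=least_squares(lambda x:np.hypot(S[:,0]-x[0],S[:,1]-x[1])-.026,[.4627,-.0343],loss='soft_l1',f_scale=.001); print('axis',s.x,np.abs(s.fun).mean())
F=W[(d<.06)&(W[...,2]>.005)&(W[...,2]<.012)]; print('foot',len(F))
if len(F)>10: s=least_squares(lambda x:np.hypot(F[:,0]-x[0],F[:,1]-x[1])-.0325,[.4627,-.0343],loss='soft_l1',f_scale=.001); print('footaxis',s.x,np.abs(s.fun).mean())
print(p,o['q'][5],'to go',(R.T@(np.array([.4627,-.0343,.074])-p)).round(4),'x',R[:,0])
E
python3 m.py
```

```text
clock: 15.3
ee_pos: [0.4624, -0.0342, 0.245]
tool_rot: [-0.0, 1.0, 0.0, -0.0]
force: [-0.3, 0.2, 0.5]
opening: 1.002
grip_force: 0.0
gear 1813 ((0.4621366858482361, -0.03390129655599594), 0.023130767047405243)
slopes [ 0.0566775  -0.01548292  0.11870115]
side pts 156
axis [ 0.46280071 -0.03413988] 0.00011535209095718847
foot 463
footaxis [ 0.45937667 -0.03412015] 0.0017498874589523294
[ 0.4623883  -0.03424397  0.24503837] 1.3675663384613248 to go [3.00e-04 1.00e-04 1.71e-01] x [ 9.99999916e-01  3.82383483e-04 -1.47899511e-04]
```

```bash
python3 -m creep '[[[0.0003,0.0001,0.017,0,0,0,0.0912],[0,0,0.02,0,0,0,0.0912],[0,0,0.02,0,0,0,0.0912],[0,0,0.02,0,0,0,0.0912],[0,0,0.02,0,0,0,0.0912],[0,0,0.02,0,0,0,0.0912],[0,0,0.02,0,0,0,0.0912],[0,0,0.015,0,0,0,0.0912],[0,0,0.01,0,0,0,0.0912],[0,0,0.008,0,0,0,0.0912],[0,0,0,0,0,0,0.0912],[0,0,0,0,0,0,0.0912],[0,0,0,0,0,0,0.0912],[0,0,0,0,0,0,0.0912],[0,0,0,0,0,0,0.0912],[0,0,0,0,0,0,0.0912]]]'; python3 m.py
```

```text
clock: 16.95
ee_pos: [0.4628, -0.0344, 0.0753]
tool_rot: [0.0, 1.0, -0.001, 0.0]
force: [-0.4, 0.0, 0.6]
opening: 0.999
grip_force: 0.0
gear 4392 ((0.46247491240501404, -0.03458943963050842), 0.02348952181637287)
slopes [ 0.03897046 -0.01226933  0.1184961 ]
side pts 1232
axis [ 0.4630355  -0.03428268] 0.0001189215756569277
foot 1382
footaxis [ 0.4595596  -0.03424588] 0.0018854949490145281
[ 0.46281522 -0.03436778  0.07531474] 1.3694859000396065 to go [-0.0001 -0.0001  0.0013] x [ 9.99998704e-01 -1.56816392e-03  3.65326282e-04]
```

```bash
python3 -m creep '[[[0,0,0,0,0,0,0.08],[0,0,0,0,0,0,0.07],[0,0,0,0,0,0,0.062],[0,0,0,0,0,0,0.058],[0,0,0,0,0,0,0.056],[0,0,0,0,0,0,0.055],[0,0,0,0,0,0,0.054],[0,0,0,0,0,0,0.0535],[0,0,0,0,0,0,0.053],[0,0,0,0,0,0,0.0525],[0,0,0,0,0,0,0.052],[0,0,0,0,0,0,0.0515],[0,0,0,0,0,0,0.051],[0,0,0,0,0,0,0.05],[0,0,0,0,0,0,0.05]]]' 5
python3 -m creep '[[[0,0,0,0,0,0,0.045],[0,0,0,0,0,0,0.045],[0,0,0,0,0,0,0.045]]]' 15
python3 -m creep '[[[0,0,0,0,0,0,0.045],[0,0,0,0,0,0,0.045],[0,0,0,0,0,0,0.045]]]' 30; python3 m.py
```

```text
clock: 18.5
ee_pos: [0.4627, -0.0343, 0.0751]
tool_rot: [-0.0, 1.0, -0.001, 0.0]
force: [-0.5, 1.5, 1.0]
opening: 0.573
grip_force: 5.0
clock: 18.8
ee_pos: [0.4627, -0.0343, 0.0751]
tool_rot: [-0.0, 1.0, -0.001, -0.0]
force: [0.1, 2.5, 1.4]
opening: 0.57
grip_force: 15.0
clock: 19.1
ee_pos: [0.4627, -0.0343, 0.0751]
tool_rot: [-0.0, 1.0, -0.001, 0.0]
force: [-0.2, 2.4, 1.7]
opening: 0.562
grip_force: 30.0
gear 5798 ((0.4628525376319885, -0.03419958055019379), 0.031936656683683395)
slopes [ 0.03530003 -0.00489819  0.11864369]
side pts 1747
axis [ 0.46323831 -0.03489626] 0.0009869705891237357
foot 1364
footaxis [ 0.4596452  -0.03448266] 0.0018489175205623927
[ 0.46272498 -0.03433849  0.07512832] 1.3694878658150806 to go [-0.     -0.      0.0011] x [ 9.99998664e-01 -1.63462011e-03  2.42500775e-05]
```

Gripped at 52 mm and 30 N. Lifting smoothly.

```bash
python3 -m creep '[[[0,0,-0.0005,0,0,0,0.045],[0,0,-0.001,0,0,0,0.045],[0,0,-0.002,0,0,0,0.045],[0,0,-0.003,0,0,0,0.045],[0,0,-0.004,0,0,0,0.045],[0,0,-0.005,0,0,0,0.045],[0,0,-0.005,0,0,0,0.045],[0,0,-0.005,0,0,0,0.045],[0,0,-0.005,0,0,0,0.045],[0,0,-0.005,0,0,0,0.045],[0,0,-0.005,0,0,0,0.045],[0,0,-0.005,0,0,0,0.045],[0,0,-0.005,0,0,0,0.045],[0,0,-0.005,0,0,0,0.045]]]'
python3 -m creep '[[[0,0,-0.005,0,0,0,0.045],[0,0,-0.005,0,0,0,0.045],[0,0,-0.005,0,0,0,0.045],[0,0,-0.005,0,0,0,0.045],[0,0,-0.005,0,0,0,0.045],[0,0,-0.005,0,0,0,0.045],[0,0,-0.005,0,0,0,0.045],[0,0,-0.005,0,0,0,0.045],[0,0,-0.005,0,0,0,0.045],[0,0,-0.005,0,0,0,0.045],[0,0,-0.005,0,0,0,0.045],[0,0,-0.005,0,0,0,0.045],[0,0,-0.005,0,0,0,0.045],[0,0,-0.004,0,0,0,0.045],[0,0,-0.003,0,0,0,0.045],[0,0,-0.002,0,0,0,0.045],[0,0,-0.001,0,0,0,0.045]]]'
python3 -m creep '[[[0,0,0,0,0,0,0.045],[0,0,0,0,0,0,0.045],[0,0,0,0,0,0,0.045],[0,0,0,0,0,0,0.045],[0,0,0,0,0,0,0.045],[0,0,0,0,0,0,0.045],[0,0,0,0,0,0,0.045],[0,0,0,0,0,0,0.045]]]'
python3 - <<'E'
from h import *
o,c=cap('wrist');p=o['ee_pos'];print(p,np.abs(o['joint_velocities']).max())
W=cloud(o,c);dz=p[2]-.0751;W[...,2]-=dz;im=c['img'].astype(int)
m=(im[...,0]>60)&(im[...,0]-im[...,2]>35)&(np.linalg.norm(W[...,:2]-p[:2],axis=-1)<.03)&(W[...,2]>.11);G=W[m]
print('gear',len(G),cv2.minEnclosingCircle(G[:,:2].astype(np.float32)))
f=G[(G[:,2]>.114)&(G[:,2]<.1225)];A=np.c_[f[:,:2]-p[:2],np.ones(len(f))];print('slopes',np.linalg.lstsq(A,f[:,2],rcond=None)[0])
o,s=cap('side');a=cv2.resize(s['img'][80:230,230:350,::-1],None,fx=4,fy=4,interpolation=cv2.INTER_CUBIC)
b=cv2.resize(c['img'][150:300,200:300,::-1],None,fx=3,fy=4);cv2.imwrite('pics/e.png',np.hstack([a,b]))
E
```

```text
clock: 20.55
ee_pos: [0.4627, -0.0343, 0.131]
tool_rot: [-0.0, 1.0, -0.001, -0.0]
force: [-0.5, 0.1, -2.6]
opening: 0.563
grip_force: 30.0
clock: 22.25
ee_pos: [0.4627, -0.0344, 0.2057]
tool_rot: [-0.0, 1.0, -0.001, 0.0]
force: [-0.5, -0.1, -1.9]
opening: 0.564
grip_force: 30.0
clock: 23.05
ee_pos: [0.4627, -0.0343, 0.2056]
tool_rot: [0.0, 1.0, -0.001, 0.0]
force: [0.4, -0.0, -2.1]
opening: 0.568
grip_force: 30.0
[ 0.4627335  -0.03433801  0.20562542] 0.00145802064751674
gear 6908 ((0.4666420519351959, -0.034358106553554535), 0.027041399851441383)
slopes [ 0.03074694 -0.00630009  0.11845397]
```

View pics/e.png

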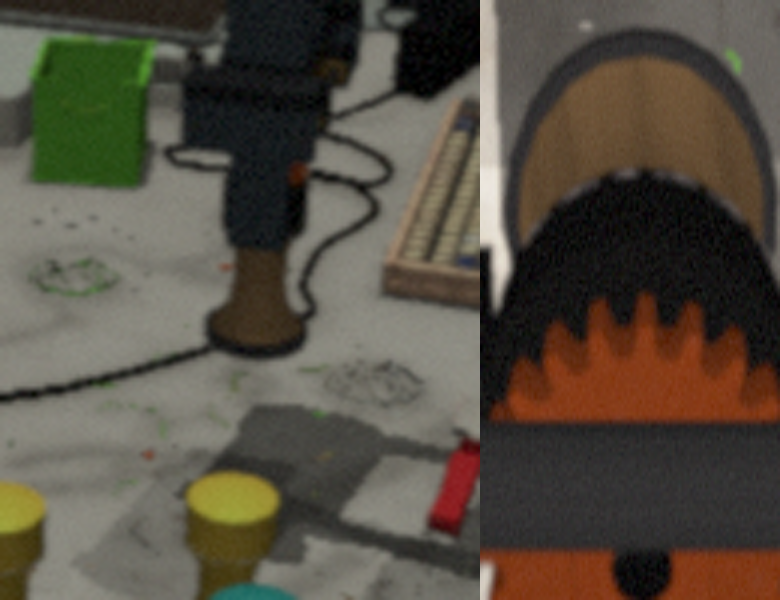

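The picture shows the handle upright in the air with its foot at (258,335), raised 130 mm. In the right half the gear sits level on the cap at about (640,450). The arm is still, so I'm handing in.

```bash
python3 -c "
from rig import robot
print(robot.close_job())"
```

```text
the job is handed in; nothing more can be done
None
```

The job is handed in, with no verdict shown: the gear is balanced on the black cap, about 2° out of level by camera fit, and the handle is held upright and still with its foot about 13 cm above the desk.

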